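Unload the seal ring from the clamshell fixture

TASK

Swing the lid of the clamshell fixture up and over past vertical, so that it stays open by itself. Then lift the seal ring (the part with the hole through it) out of its seat and set it down flat in the shallow grey tool tray, without dropping it; leave the solid plug in its seat and the lid open.

Things in the scene. Friction and masses are not known exactly. Their poses are not given: they have to be found in the camera images.
- fixture: clamshell fixture, fixed to the bench: bare metal base plate 130 mm deep, 180 mm wide, 24 mm high, under a grey lid (top 46 mm above the bench when shut) that hides two parts in seats side by side, at x = -8, y = +43 and -43 mm. Origin: centre of the underside; x points level away from the handle side to the hinge side, y along the hinge, z up
- fixture_lid (a joint): angle of the fixture's lid about its level hinge, in rad: 0 shut, 1.57 upright, 1.95 leaning back on its end stop. The hinge turns easily and there is no latch; the lid (0.22 kg) falls shut from angles below about 1.5 rad and falls open to the stop from beyond about 1.6
- lid_handle (a point): middle of the lid's handle: round dark bar 10 mm thick, 90 mm long, parallel to the hinge, held by two rods 45 mm out from the lid's front edge (gap of 38 mm between bar and lid, 80 mm between rods). When shut, its centre is 38 mm above the bench; it swings with the lid on an arc of 179 mm about lid_hinge. y along the bar; x towards the hinge in the lid's plane, z out of the lid's top
- lid_hinge (a point): middle of the hinge axis at the fixture's far edge, 33 mm above the bench, fixed. x points level from the handle side to the hinge side, y along the hinge axis, z up. In these axes the handle is at x = -179, z = +5 mm when shut, and moves up and over towards +x
- ring_centre (a point): centre (half-way up) of the seal ring: black, outside diameter 44 mm, hole 26 mm, 20 mm high, 50 g, lying flat in one of the two seats of the fixture (which one varies): 6 mm deep with 2 mm of play, so that 14 mm of it stand above the base plate. z is its axis. Hidden by the lid until that is open
- plug_centre (a point): centre (half-way up) of the solid plug: black, 44 mm diameter, 20 mm high, no hole, in the other seat. It stays there
- part_tray: shallow dark grey tool tray, 142 x 242 mm outside, fixed to the bench; its origin is at the underside's centre, x along the short side, y along the long side. Inner floor about 126 x 226 mm, 2 mm above the bench; rim 17 mm high

How it is judged:
By the outcome, as a careful person would: the job done as asked, in the order asked, and still so for the second after the job is handed in, with the robot touching nothing.
It also fails if it takes over 58 s, if anything falls off the work surface, if the arm or the gripper's body presses on something with over 40 N, if the wrist force passes 120 N, or if a joint passes its speed limit or range.

ROBOT

A 6-joint arm with a two-finger parallel gripper is mounted at the origin on the work surface; the furniture and walls round the work are solid. World frame = base frame: x ahead of the robot, y to its left, z up, the work surface at z = 0. Lengths are in mm, angles in rad, forces in N, time in s.
With the tool pointing down it reaches from about 325 to 1000 mm from the base axis. Payload 5.1 kg.
Tool frame: the origin (TCP) lies midway between the tips of the shut fingers; the grasp point (between the pads) lies 19 mm behind it; x points along the fingers, y is the direction in which the jaws open and shut, and the axes are right-handed (so a half turn about x gives the same grasp; the last joint's range is limited). The gripper opens to 85 mm and grips with 20 to 120 N. Pads are 22 mm wide; open, the fingers measure 114 mm over their backs; the gripper's body (76 mm by 85 mm) begins 54 mm behind the grasp point. The pads swing forward as they close: fully open they stand 13 mm farther back than shut.
Start: joints at [-1.251, 0.124, 1.65, -0, 1.367, -0.083], TCP at [254.765, -597.98, 231.322] pointing down, gripper open.
Joint ranges: [-2.61, 2.61], [-1.02, 2.33], [0.03, 2.71], [-1.35, 4.49], [0.32, 2.68], [-2.91, 2.91]. Speed limits (rad/s): [2.57, 2.57, 3.14, 3.14, 3.14, 3.14].

INTERFACE

Orientations are given as [roll, pitch, yaw] about the fixed x, y, z axes, in that order (R = Rz(yaw) Ry(pitch) Rx(roll)).
In Python, from cell import arm gives the robot as it stands.
- The arm moves only by the shell command python3 -m creep 'ROWS' [OPENING] [FORCE]. ROWS is JSON, a list of rows, each an object with "travel": the shift along the tool's x, y, z as a fraction of full scale, a list of three; "roll": the turn about the tool's x as a fraction of full scale. In form: [{"travel": [tx, ty, tz], "roll": roll}, ...]. A call has 1 to 20 rows; each row is the pose to reach, as a shift and turn from the pose commanded when the call began, along the tool's axes at that moment; what a row does not reach only later rows make up. Full scale, the value 1, is 300 mm for a shift and 90 degrees for a turn. A row lasts 1/10 s, in which the tool goes at most 50 mm and 8.59 degrees, less where a joint would pass 70% of its speed; a pose out of reach is approached as far as the arm can. A call with a number of a shift or a turn outside -1 to 1 is refused whole. A call with a gripper value outside its range is refused whole. OPENING is the opening, from -1 (shut) to 1 (fully open), set as the call begins (- or left out, the last holds). The fingers move at their own pace and stop on an object; FORCE is the grip in N (left out, the last holds). Time passes only in rows, so rows that repeat a pose let the fingers close. It gives the time, the measured TCP pose, the force and the opening at its end, in the units of the state.
- arm.state(): the state, without advancing time (a new reading comes with each control period).
- arm.get_image(name): name is "scene" or "top" or "wrist"; returns a dict with "frame" (480x640x3 uint8, red, green, blue), "camera_matrix" (3x3 intrinsics, pixels), "R" (3x3) and "t" (3): a world point X has camera coordinates R X + t; the wrist camera has in their place "mount" (4x4, takes a point from camera to tool coordinates, whose origin is the TCP and whose axes are the tool frame's). Camera axes: x right, y down, z forward; pixel columns grow to the right and rows downward; lengths in mm; the calibration is good to about 2 mm. A picture is of the moment at which its call begins: read the wrist's pose just before it. There is no depth.
- arm.job_done(): hands the job in, once; it reports no verdict.
The state is a dict: "time": time; "q": joint angles; "joint_vel": joint speeds; "joint_efforts": joint torques, N m; "tool_pos": TCP position; "eef_rot": TCP orientation; "contact_force": force on the tool from outside, world axes, zero at the start; "torque": the same for the moment, N m; "opening": finger opening in mm.
Only numpy, scipy, OpenCV 4.12 (cv2) and the standard library are available. Lean on these libraries where they do the work, as an engineer would, in place of code of your own. Each camera call takes 0.05 s, during which the arm holds its last target. There are 200 camera calls.

## Working session

There is one attempt and no reset: what is moved stays moved. The work goes in short steps, Python scripts to look and compute and a shell command to move; the robot and the scene stay as the last step left them, time stands still between calls to the robot, and variables do not carry over. Pictures are saved under pics/ and viewed, about 8 in all and at most 12, crops included, and the job is handed in when it is done.

```bash
ls; mkdir -p pics; cat > h.py <<'E'
import numpy as np,cv2,json
from cell import arm
from scipy.spatial.transform import Rotation as Ro
def snap(n,f):
    s=arm.state(); im=arm.get_image(n)
    cv2.imwrite('pics/'+f+'.png',im['frame'][:,:,::-1])
    d={k:np.array(v).tolist() for k,v in im.items() if k!='frame'}
    if n=='wrist':
        T=np.eye(4);T[:3,:3]=Ro.from_euler('xyz',s['eef_rot']).as_matrix();T[:3,3]=s['tool_pos']
        C=np.linalg.inv(T@np.array(im['mount'])); d['R']=C[:3,:3].tolist();d['t']=C[:3,3].tolist()
    json.dump(d,open('pics/'+f+'.json','w')); return im
def ray(f,u,v):
    d=json.load(open('pics/'+f+'.json'));R=np.array(d['R']);t=np.array(d['t'])
    return -R.T@t, R.T@np.linalg.solve(np.array(d['camera_matrix']),[u,v,1])
def onz(f,u,v,z):
    c,r=ray(f,u,v); return c+r*(z-c[2])/r[2]
def proj(f,X):
    d=json.load(open('pics/'+f+'.json'));p=np.array(d['camera_matrix'])@(np.array(d['R'])@X+np.array(d['t']));return p[:2]/p[2]
E
python3 - <<'E'
from h import *
snap('top','top0');snap('scene','sc0')
s=arm.state();print(s['tool_pos'],s['eef_rot'],s['opening'],s['time'])
print(Ro.from_euler('xyz',s['eef_rot']).as_matrix().round(3))
E
```

```text
pics
[ 254.5768368 -597.474067   230.1554356] [-1.6534699   1.56887306  1.89089293] 85.60975972217906 0.1
[[-0.001  0.392 -0.92 ]
 [ 0.002 -0.92  -0.392]
 [-1.    -0.002 -0.   ]]
```

View pics/top0.png

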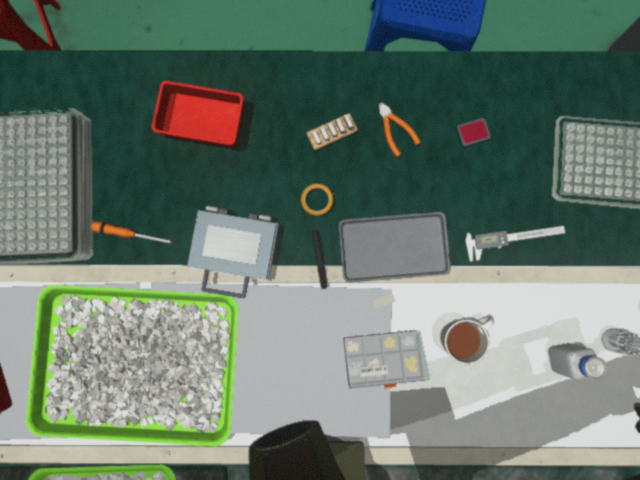

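View pics/sc0.png

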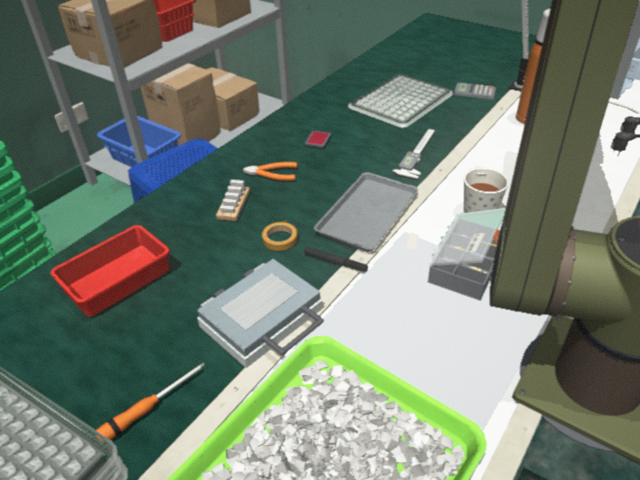

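The top view shows the lid with corners near (198,209), (279,217), (271,280) and (187,271). The handle bar runs from about (203,291) to (247,297), beside the green bin's rim. The tray is centred near (395,246). The scene view agrees.

```bash
python3 - <<'E'
from h import *
np.set_printoptions(precision=1,suppress=True)
for n,u,v,z in [('hL',203,291,38),('hR',247,297,38),('lidFR',271,280,46),('lidFL',187,271,46),('lidBL',198,209,46),('lidBR',279,217,46),
 ('trTL',340,218,17),('trTR',446,213,17),('trBR',451,273,17),('trBL',344,281,17),('binTR',237,293,50),('pen',324,286,0),('pen2',316,231,0)]:
    print(n,onz('top0',u,v,z))
for n,u,v,z in [('hA',268,352,38),('hB',320,320,38),('lid',270,262,46),('lid2',322,296,46)]: print(n,onz('sc0',u,v,z))
# bin rim corner height from two views
c,r=ray('top0',232,290);c2,r2=ray('sc0',322,339)
A=np.c_[r,-r2];k=np.linalg.lstsq(A,c2-c,rcond=None)[0];print(c+r*k[0],c2+r2*k[1],c)
im=cv2.imread('pics/top0.png');a=cv2.resize(im[195:315,170:300],None,fx=6,fy=5,interpolation=2);
s=cv2.imread('pics/sc0.png')
cv2.imwrite('pics/c.png',cv2.resize(s[240:380,180:360],None,fx=4.4,fy=4.2,interpolation=2)); cv2.imwrite('pics/c0.png',a)
E
```

```text
hL [432.1 250.5  38. ]
hR [419.4 153.6  38. ]
lidFR [456.7 100.6  46. ]
lidFL [475.7 284.7  46. ]
lidBL [612.7 263.8  46. ]
lidBR [595.3  84.4  46. ]
trTL [597.1 -51.7  17. ]
trTR [ 609.1 -291.7   17. ]
trBR [ 473.6 -300.2   17. ]
trBL [455.  -60.5  17. ]
binTR [428.3 173.8  50. ]
pen [443.5 -16.    0. ]
pen2 [569.1   2.5   0. ]
hA [454.8 263.   38. ]
hB [423.5 161.1  38. ]
lid [580.3 101.7  46. ]
lid2 [448.3 119.4  46. ]
[434.1 190.8  13.8] [409.9 175.8  11.7] [ 456.1    4.5 1131.3]
```

View pics/c0.png

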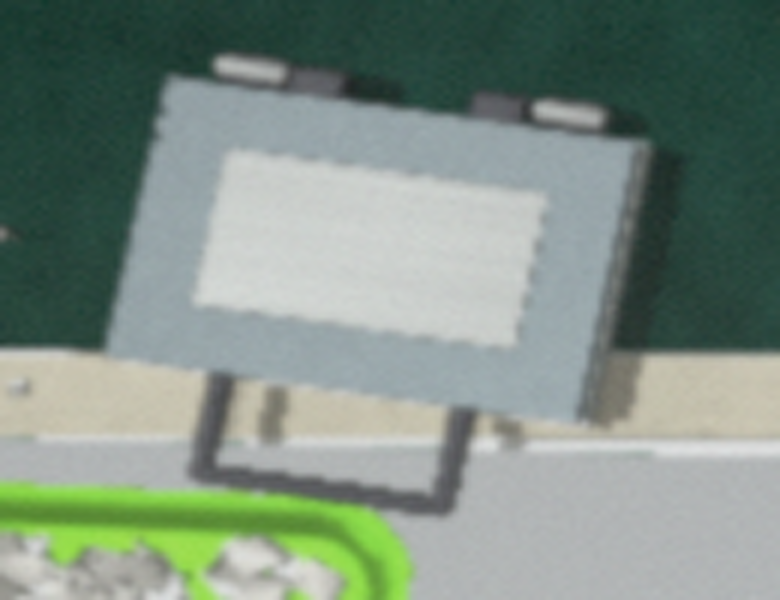

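The crop gives the bar's ends at about (203.8,290) and (243.8,296), so its middle is near (428,204). The bin's rounded corner lies just in front of the bar's left half. Next I'll cross at height and look with the wrist camera.

```bash
T='[{"travel":[0,-0.73,-0.51],"roll":0},{"travel":[0,-0.73,-0.51],"roll":0}]'
python3 -m creep '[{"travel":[0,-0.73,-0.51],"roll":0},{"travel":[0,-0.73,-0.51],"roll":0},{"travel":[0,-0.73,-0.51],"roll":0},{"travel":[0,-0.73,-0.51],"roll":0},{"travel":[0,-0.73,-0.51],"roll":0},{"travel":[0,-0.73,-0.51],"roll":0}]'
python3 -m creep '[{"travel":[0,-0.73,-0.51],"roll":0},{"travel":[0,-0.73,-0.51],"roll":0},{"travel":[0,-0.73,-0.51],"roll":0},{"travel":[0,-0.73,-0.51],"roll":0},{"travel":[0,-0.73,-0.51],"roll":0},{"travel":[0,-0.73,-0.51],"roll":0}]'
python3 -m creep '[{"travel":[0,-0.73,-0.51],"roll":-0.667},{"travel":[0,-0.73,-0.51],"roll":-0.667},{"travel":[0,-0.73,-0.51],"roll":-0.667},{"travel":[0,-0.73,-0.51],"roll":-0.667},{"travel":[0,-0.73,-0.51],"roll":-0.667},{"travel":[0,-0.73,-0.51],"roll":-0.667},{"travel":[0,-0.73,-0.51],"roll":-0.667},{"travel":[0,-0.73,-0.51],"roll":-0.667},{"travel":[0,-0.73,-0.51],"roll":-0.667}]'
python3 - <<'E'
from h import *
im=snap('wrist','w1');print(np.array(im['mount']).round(2).tolist())
s=arm.state();print(s['tool_pos'],s['time'],np.round(s['q'],2),s['contact_force']);print(Ro.from_euler('xyz',s['eef_rot']).as_matrix().round(3))
E
```

```text
time: 0.7
tool_pos: [309.9, -333.0, 230.6]
eef_rot: [-1.928, 1.57, 1.619]
contact_force: [0.0, -0.3, -0.0]
opening: 84.9
time: 1.3
tool_pos: [364.9, -72.0, 231.3]
eef_rot: [-2.897, 1.57, 0.652]
contact_force: [0.3, -0.3, 0.0]
opening: 85.8
time: 2.2
tool_pos: [419.6, 186.1, 231.0]
eef_rot: [-0.751, 1.57, -2.445]
contact_force: [0.1, -0.6, -0.2]
opening: 85.7
[[0.0, -0.31, 0.95, -142.85], [1.0, 0.0, -0.0, 1.65], [0.0, 0.95, 0.31, -78.78], [0.0, 0.0, 0.0, 1.0]]
[419.60776097 185.88599283 231.12542892] 2.25 [ 0.3  -0.32  2.06 -0.    1.4   0.42] [-0.5062     -0.74449736  0.19522446]
[[-0.     0.992 -0.123]
 [-0.    -0.123 -0.992]
 [-1.    -0.     0.   ]]
```

View pics/w1.png

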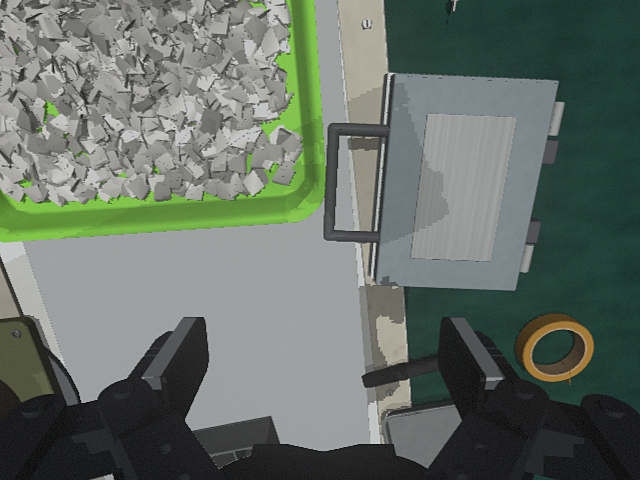

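The wrist view shows the bar from (332,126) to (328,238). The lid's front edge runs from about (392,75) to (375,284). The bin's rim ends at u≈319, to the left of the bar.

```bash
python3 - <<'E'
from h import *
np.set_printoptions(precision=1,suppress=True)
a=onz('w1',332,128,38);b=onz('w1',328,236,38);m=(a+b)/2
print(a,b,m,np.linalg.norm(a-b)); d=(a-b)/np.linalg.norm(a-b);print('yaw',np.degrees(np.arctan2(-d[0],d[1])))
a=onz('top0',203.8,290,38);b=onz('top0',243.8,296,38);print('top',a,b,(a+b)/2,np.linalg.norm(a-b));d=(a-b)/np.linalg.norm(a-b);print('yaw',np.degrees(np.arctan2(-d[0],d[1])))
c=[onz('w1',u,v,46) for u,v in [(394,75),(380,284),(517,290),(558,80)]]
print(np.array(c),[np.linalg.norm(c[i]-c[i-1]) for i in range(4)])
for p,q in [((1,0),0),((2,3),0)]:
  d=c[p[1]]-c[p[0]];print(np.degrees(np.arctan2(-d[0],d[1])))
for h in (0,20,40,60):
  print(h,onz('w1',319,170,h),onz('top0',203,287.5,h))
E
```

```text
[436.5 250.9  38. ] [422.4 160.6  38. ] [429.4 205.8  38. ] 91.3423456600526
yaw -8.891013591765061
top [434.3 248.8  38. ] [421.5 160.6  38. ] [427.9 204.7  38. ] 89.07809481733042
yaw -8.26858328971391
[[487.5 283.8  46. ]
 [463.3 112.9  46. ]
 [584.7  91.9  46. ]
 [611.1 264.9  46. ]] [np.float64(125.01238284824764), np.float64(172.63604066224423), np.float64(123.21065774040405), np.float64(174.9572871887065)]
-8.076846151548772
-8.682519634943898
0 [420.8 213.6   0. ] [439.2 259.2   0. ]
20 [421.3 216.3  20. ] [439.5 254.7  20. ]
40 [421.9 219.   40. ] [439.8 250.2  40. ]
60 [422.4 221.7  60. ] [440.1 245.7  60. ]
```

```bash
python3 - <<'E'
from h import *
np.set_printoptions(precision=1,suppress=True)
w=cv2.imread('pics/w1.png');t=cv2.imread('pics/top0.png')
g=lambda im:((im[:,:,1].astype(int)-im[:,:,2]>50)&(im[:,:,1].astype(int)-im[:,:,0]>60)&(im[:,:,1]>90))
W=g(w);Tm=g(t)
for col in (60,120,180,240,280,300): print('w col',col,np.where(W[:300,col])[0].max(),end=';')
for r in (60,120,180,200): print('w row',r,np.where(W[r])[0].max(),end=';')
for r in (292,296,300,310,340,370): print('t row',r,np.where(Tm[r,:300])[0].max(),end=';')
for c in (100,150,200,215,225): print('t col',c,np.where(Tm[:350,c])[0].min(),end=';')
print()
for h in (0,20,40,50,60,80):
  print(h,*[onz('w1',c,np.where(W[:300,c])[0].max(),h)[:2] for c in (120,280,300)],'|',*[onz('top0',np.where(Tm[r,:300])[0].max(),r,h)[:2] for r in (296,310,370)])
E
```

```text
w col 60 238;w col 120 233;w col 180 229;w col 240 225;w col 280 222;w col 300 220;w row 60 317;w row 120 321;w row 180 324;w row 200 321;t row 292 182;t row 296 229;t row 300 234;t row 310 237;t row 340 235;t row 370 233;t col 100 288;t col 150 290;t col 200 293;t col 215 294;t col 225 296;
0 [220.3 177. ] [377.  168.7] [396.5 168.3] | [420.2 199.7] [388.8 181. ] [255.4 187.8]
20 [231.6 181.6] [379.9 173.8] [398.3 173.4] | [420.8 196.2] [389.9 177.9] [258.9 184.6]
40 [242.8 186.3] [382.8 178.9] [400.2 178.6] | [421.5 192.8] [391.1 174.8] [262.5 181.3]
50 [248.5 188.6] [384.2 181.5] [401.1 181.1] | [421.8 191.1] [391.7 173.2] [264.2 179.7]
60 [254.1 191. ] [385.7 184. ] [402.  183.7] | [422.1 189.3] [392.3 171.6] [266.  178.1]
80 [265.4 195.6] [388.6 189.1] [403.9 188.8] | [422.7 185.9] [393.5 168.5] [269.6 174.9]
```

The bin's rim triangulates to about 30 mm high, and it lies under where the outer finger would go. So I'll pinch the bar with only the fingertips, at TCP z≈33, near the bar's right end. I'll stop partway down and look.

```bash

python3 -m creep '[{"travel":[0.3,0.02,0.013],"roll":0.015},{"travel":[0.3,0.02,0.013],"roll":0.015},{"travel":[0.55,0.02,0.013],"roll":0.015},{"travel":[0.55,0.02,0.013],"roll":0.015},{"travel":[0.55,0.02,0.013],"roll":0.015},{"travel":[0.55,0.02,0.013],"roll":0.015},{"travel":[0.55,0.02,0.013],"roll":0.015}]' -0.35 25
python3 - <<'E'
from h import *
snap('wrist','w2')
s=arm.state();print(s['tool_pos'],s['time']);print(Ro.from_euler('xyz',s['eef_rot']).as_matrix().round(3))
E
```

```text
time: 2.95
tool_pos: [427.0, 182.1, 68.9]
eef_rot: [1.999, 1.566, 0.283]
contact_force: [0.3, -0.6, 1.1]
opening: 27.6
[427.00732864 182.17648956  69.01400684] 3.0
[[ 0.005  0.99  -0.144]
 [ 0.001 -0.144 -0.99 ]
 [-1.     0.004 -0.002]]
```

View pics/w2.png

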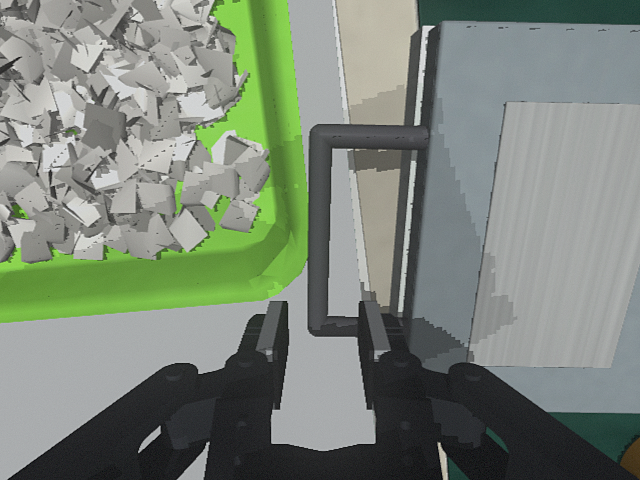

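```bash
python3 - <<'E'
from h import *
np.set_printoptions(precision=1,suppress=True)
a=onz('w2',320,133,38);b=onz('w2',317,328,38);print(a,b,(a+b)/2,np.linalg.norm(a-b));d=a-b;print(np.degrees(np.arctan2(-d[0],d[1])))
tcp=np.array([427,182.2,69])
for X in [(427,182.2,69),(427,182.2,33),(425,182,38)]: print(proj('w2',np.array(X)))
for h in (25,30,35): print(onz('w2',283,285,h),onz('w2',306,230,h))
E
```

```text
[437.6 251.7  38. ] [422.6 160.5  38. ] [430.1 206.1  38. ] 92.46528672880689
-9.355878870776163
[319.  318.7]
[319.4 282.4]
[315.3 287.6]
[407.9 180.   25. ] [424.1 207.1  25. ]
[408.8 182.2  30. ] [424.5 208.5  30. ]
[409.6 184.3  35. ] [424.9 209.9  35. ]
```

The bar at y≈181 lies at x≈426, in line with the jaws. I'll descend with the tips just under the bar and close.

```bash

python3 -m creep '[{"travel":[0.06,-0.002,0.007],"roll":0},{"travel":[0.09,-0.002,0.007],"roll":0},{"travel":[0.12,-0.002,0.007],"roll":0},{"travel":[0.12,-0.002,0.007],"roll":0},{"travel":[0.12,-0.002,0.007],"roll":0}]'
python3 -m creep '[{"travel":[0,0,0],"roll":0},{"travel":[0,0,0],"roll":0},{"travel":[0,0,0],"roll":0},{"travel":[0,0,0],"roll":0},{"travel":[0,0,0],"roll":0},{"travel":[0,0,0],"roll":0}]' -1 40
python3 - <<'E'
import numpy as np
r=179.07
for t in np.arange(0,1.96,.1):
  a=np.pi-0.0279-t; print(round(t,2),'up',round((r*np.sin(a)-5)/300,3),'fwd',round((r*np.cos(a)+179)/300,3))
E
```

```text
time: 3.5
tool_pos: [424.3, 179.9, 30.6]
eef_rot: [2.136, 1.571, 0.421]
contact_force: [-0.7, 0.6, 0.3]
opening: 27.8
time: 4.1
tool_pos: [424.2, 180.0, 31.0]
eef_rot: [-3.009, 1.57, 1.56]
contact_force: [-4.0, -0.7, 6.5]
opening: 8.2
0.0 up -0.0 fwd -0.0
0.1 up 0.059 fwd 0.005
0.2 up 0.118 fwd 0.015
0.3 up 0.176 fwd 0.032
0.4 up 0.231 fwd 0.054
0.5 up 0.284 fwd 0.081
0.6 up 0.334 fwd 0.114
0.7 up 0.38 fwd 0.151
0.8 up 0.423 fwd 0.193
0.9 up 0.461 fwd 0.239
1.0 up 0.494 fwd 0.288
1.1 up 0.523 fwd 0.341
1.2 up 0.545 fwd 0.396
1.3 up 0.563 fwd 0.453
1.4 up 0.574 fwd 0.512
1.5 up 0.58 fwd 0.571
1.6 up 0.579 fwd 0.631
1.7 up 0.573 fwd 0.69
1.8 up 0.561 fwd 0.748
1.9 up 0.543 fwd 0.805
```

The fingers stopped at 8.2 mm on the bar. I'll lift to about 0.4 rad and check.

```bash

python3 -m creep '[{"travel":[-0.03,0.002,0],"roll":0},{"travel":[-0.059,0.005,0],"roll":0},{"travel":[-0.09,0.01,0],"roll":0},{"travel":[-0.118,0.015,0],"roll":0},{"travel":[-0.147,0.023,0],"roll":0},{"travel":[-0.176,0.032,0],"roll":0},{"travel":[-0.204,0.043,0],"roll":0},{"travel":[-0.231,0.054,0],"roll":0},{"travel":[-0.231,0.054,0],"roll":0}]'
python3 - <<'E'
from h import *
snap('scene','sc2');s=arm.state();print(Ro.from_euler('xyz',s['eef_rot']).as_matrix().round(3))
im=cv2.imread('pics/sc2.png');cv2.imwrite('pics/sc2c.png',im[150:400,150:450])
E
```

```text
time: 5.0
tool_pos: [439.5, 177.4, 100.8]
eef_rot: [-1.329, 1.568, -3.044]
contact_force: [-6.6, 2.2, 1.0]
opening: 8.1
[[-0.003  0.99  -0.144]
 [-0.    -0.144 -0.99 ]
 [-1.    -0.003  0.001]]
```

View pics/sc2c.png

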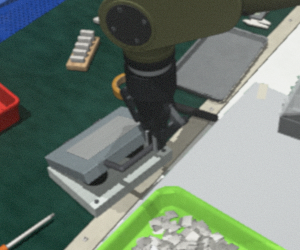

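The lid is rising with the gripper. I'll continue along the arc to about 1.85 rad.

```bash

python3 -m creep '[{"travel":[-0.053,0.027,0],"roll":0},{"travel":[-0.103,0.06,0],"roll":0},{"travel":[-0.149,0.097,0],"roll":0},{"travel":[-0.192,0.139,0],"roll":0},{"travel":[-0.23,0.185,0],"roll":0},{"travel":[-0.263,0.234,0],"roll":0},{"travel":[-0.292,0.287,0],"roll":0},{"travel":[-0.314,0.342,0],"roll":0},{"travel":[-0.332,0.399,0],"roll":0},{"travel":[-0.343,0.458,0],"roll":0},{"travel":[-0.349,0.517,0],"roll":0},{"travel":[-0.348,0.577,0],"roll":0},{"travel":[-0.342,0.636,0],"roll":0},{"travel":[-0.33,0.694,0],"roll":0},{"travel":[-0.32,0.722,0],"roll":0},{"travel":[-0.32,0.722,0],"roll":0}]'
python3 - <<'E'
from h import *
snap('scene','sc3')
im=cv2.imread('pics/sc3.png');cv2.imwrite('pics/sc3c.png',im[120:400,150:450])
E
```

```text
time: 6.65
tool_pos: [656.9, 142.4, 197.3]
eef_rot: [0.575, 1.563, -1.141]
contact_force: [-0.7, -7.8, 2.3]
opening: 7.9
```

View pics/sc3c.png

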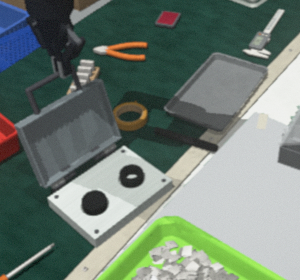

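The lid is past vertical at about 1.87 rad. The ring is in the right-hand seat at scene pixel (281,294), and the plug is on the left at (244,323). I'll release, rise and back off towards the ring.

```bash

python3 -m creep '[{"travel":[0,0,0],"roll":0},{"travel":[0,0,0],"roll":0},{"travel":[0,0,0],"roll":0},{"travel":[0,0,0],"roll":0},{"travel":[0,0,0],"roll":0},{"travel":[-0.1,0,0],"roll":0},{"travel":[-0.2,0,0],"roll":0},{"travel":[-0.2,0,0],"roll":0},{"travel":[-0.2,-0.15,0.1],"roll":0},{"travel":[-0.2,-0.3,0.1],"roll":0},{"travel":[-0.2,-0.4,0.15],"roll":0},{"travel":[-0.2,-0.5,0.15],"roll":0},{"travel":[-0.2,-0.55,0.15],"roll":0},{"travel":[-0.2,-0.55,0.15],"roll":0}]' -0.3
python3 - <<'E'
from h import *
np.set_printoptions(precision=1,suppress=True)
print(onz('sc3',281,294,38),onz('sc3',244,323,38))
snap('wrist','w4')
s=arm.state();print(s['tool_pos'],s['time'])
E
```

```text
time: 8.1
tool_pos: [483.0, 125.9, 255.1]
eef_rot: [-1.765, 1.57, 2.804]
contact_force: [-0.3, -0.1, 0.0]
opening: 29.8
[516.9 149.8  38. ] [527.7 238.   38. ]
[484.1 125.7 255.3] 8.15
```

View pics/w4.png

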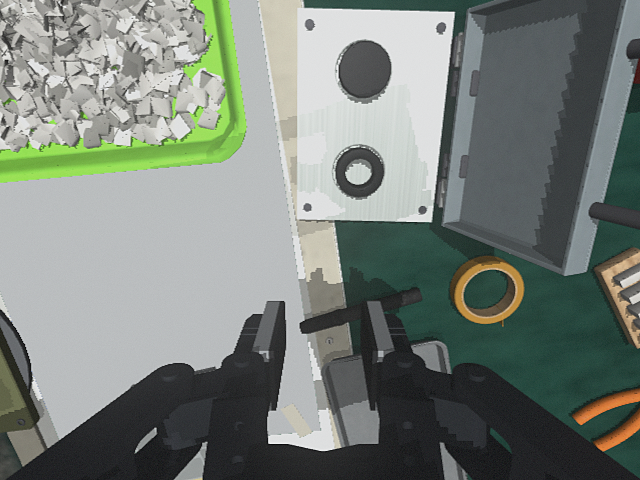

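In the wrist view the ring is at (359,172) and the plug at (364,70). The lid is leaning open on its stop. I'll measure the ring precisely.

```bash
python3 - <<'E'
from h import *
np.set_printoptions(precision=2,suppress=True)
im=cv2.imread('pics/w4.png');g=im.max(2);m=((g<95)).astype(np.uint8)
sub=np.zeros_like(m);sub[30:212,305:425]=m[30:212,305:425]
cs,_=cv2.findContours(sub,cv2.RETR_CCOMP,cv2.CHAIN_APPROX_NONE)
for c in cs:
  if cv2.contourArea(c)>150:
    e=cv2.fitEllipse(c);print(e)
    for z in (24,38): print(z,onz('w4',*e[0],z))
    P=np.array([onz('w4',*p[0],38) for p in c]);print('extent',np.ptp(P,axis=0),P[:,:2].min(0),P[:,:2].max(0))
s=arm.state();print(s['tool_pos'],s['q']);print(Ro.from_euler('xyz',s['eef_rot']).as_matrix().round(3))
E
```

```text
((358.9002685546875, 172.0030517578125), (47.16634750366211, 49.07143020629883), 177.7102508544922)
24 [521.23 146.38  24.  ]
38 [520.28 148.52  38.  ]
extent [42.69 44.53  0.  ] [499.28 125.96] [541.97 170.49]
((358.3004455566406, 171.56761169433594), (25.893539428710938, 28.57257843017578), 56.19371032714844)
24 [520.72 146.86  24.  ]
38 [519.79 148.98  38.  ]
extent [25.52 24.13  0.  ] [506.74 136.76] [532.26 160.89]
((364.3735046386719, 69.08975219726562), (51.02802658081055, 57.24269104003906), 13.002019882202148)
24 [536.02 233.37  24.  ]
38 [534.51 232.26  38.  ]
extent [43.15 43.88  0.  ] [512.89 210.05] [556.04 253.93]
[484.13 125.69 255.32] [ 0.15 -0.23  1.95 -0.    1.42  0.29]
[[ 0.    0.99 -0.14]
 [-0.   -0.14 -0.99]
 [-1.    0.   -0.  ]]
```

```bash

python3 -m creep '[{"travel":[0.1,0.109,-0.092],"roll":0},{"travel":[0.25,0.109,-0.092],"roll":0},{"travel":[0.4,0.109,-0.092],"roll":0},{"travel":[0.55,0.109,-0.092],"roll":0},{"travel":[0.6,0.109,-0.092],"roll":0},{"travel":[0.65,0.109,-0.092],"roll":0},{"travel":[0.69,0.109,-0.092],"roll":0},{"travel":[0.72,0.109,-0.092],"roll":0},{"travel":[0.74,0.109,-0.092],"roll":0},{"travel":[0.76,0.109,-0.092],"roll":0},{"travel":[0.765,0.109,-0.092],"roll":0},{"travel":[0.765,0.109,-0.092],"roll":0}]' 0.55 30
python3 -m creep '[{"travel":[0,0,0],"roll":0},{"travel":[0,0,0],"roll":0},{"travel":[0,0,0],"roll":0},{"travel":[0,0,0],"roll":0},{"travel":[0,0,0],"roll":0},{"travel":[0,0,0],"roll":0},{"travel":[0,0,0],"roll":0}]' -1 30
```

```text
time: 9.35
tool_pos: [521.2, 148.2, 26.4]
eef_rot: [1.88, 1.57, 0.166]
contact_force: [-0.6, -1.2, -0.6]
opening: 66.2
time: 10.05
tool_pos: [521.6, 148.3, 26.9]
eef_rot: [1.931, 1.57, 0.216]
contact_force: [-1.2, -0.7, 4.8]
opening: 41.6
```

The fingers have stopped on the ring, and the reading has the same ~2 mm offset as on the bar. Lifting straight up.

```bash

python3 -m creep '[{"travel":[-0.02,0,0],"roll":0},{"travel":[-0.04,0,0],"roll":0},{"travel":[-0.08,0,0],"roll":0},{"travel":[-0.15,0,0],"roll":0},{"travel":[-0.25,0,0],"roll":0},{"travel":[-0.35,0,0],"roll":0},{"travel":[-0.4,0,0],"roll":0},{"travel":[-0.4,0,0],"roll":0}]' -1 40
python3 - <<'E'
from h import *
np.set_printoptions(precision=1,suppress=True)
snap('scene','sc5');snap('top','top5')
a=cv2.imread('pics/sc5.png')[120:400,150:450];b=cv2.imread('pics/top5.png')[190:320,180:480]
a=cv2.resize(a,None,fx=1.2,fy=1.2);b=cv2.resize(b,None,fx=1.4,fy=1.4*336/182)
cv2.imwrite('pics/s5.png',np.hstack([a,cv2.resize(b,(420,336))]))
t=cv2.imread('pics/top0.png').astype(int)
m=np.zeros(t.shape[:2],np.uint8);m[205:290,330:460]=((t.max(2)<175)&(t.min(2)>60)&(np.ptp(t,axis=2)<30))[205:290,330:460]
c=max(cv2.findContours(m,0,2)[0],key=cv2.contourArea);r=cv2.minAreaRect(c);P=np.array([onz('top0',*p,17) for p in cv2.boxPoints(r)]);print(P,P.mean(0),[np.linalg.norm(P[i]-P[i-1]) for i in range(4)])
s=arm.state();print(s['tool_pos'],s['opening']);print(Ro.from_euler('xyz',s['eef_rot']).as_matrix().round(3))
E
```

```text
time: 10.85
tool_pos: [522.9, 148.5, 149.4]
eef_rot: [1.895, 1.565, 0.18]
contact_force: [0.2, -0.3, -0.4]
opening: 41.5
[[ 592.6  -20.7   17. ]
 [ 616.7 -311.3   17. ]
 [ 470.8 -319.7   17. ]
 [ 447.   -32.4   17. ]] [ 531.8 -171.    17. ] [np.float64(146.03193023457925), np.float64(291.52272453896586), np.float64(146.1560710728795), np.float64(288.2599154432624)]
[520.6 148.1 145.5] 41.3165636790024
[[-0.   1.  -0.1]
 [-0.  -0.1 -1. ]
 [-1.  -0.   0. ]]
```

View pics/s5.png

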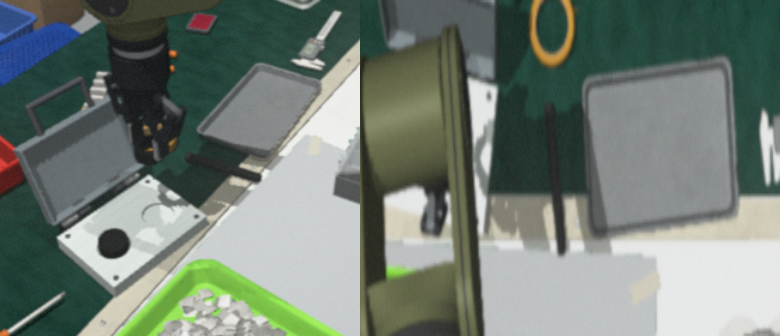

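The ring is in the jaws with its seat empty. The plug is in place at (113,243) of the left panel, and the lid is open. The tray's corners average to (533,-176). My minAreaRect fit came out oversized at 146 x 290 mm because it took in the dark pen, so I'm using the corners. Now I'll carry the ring over.

```bash

python3 -m creep '[{"travel":[0,0.01,0.05],"roll":0},{"travel":[0,0.03,0.15],"roll":0},{"travel":[0,0.05,0.27],"roll":0},{"travel":[0,0.07,0.39],"roll":0},{"travel":[0,0.09,0.51],"roll":0},{"travel":[0,0.11,0.63],"roll":0},{"travel":[0,0.14,0.75],"roll":0},{"travel":[0,0.16,0.86],"roll":0},{"travel":[0,0.18,0.95],"roll":0},{"travel":[0,0.182,1],"roll":0},{"travel":[0,0.182,1],"roll":0},{"travel":[0,0.182,1],"roll":0}]'
python3 -m creep '[{"travel":[0.05,0,0],"roll":0},{"travel":[0.12,0,0],"roll":0},{"travel":[0.2,0,0],"roll":0},{"travel":[0.28,0,0],"roll":0},{"travel":[0.34,0,0],"roll":0},{"travel":[0.38,0,0],"roll":0},{"travel":[0.4,0,0],"roll":0},{"travel":[0.41,0,0],"roll":0},{"travel":[0.42,0,0],"roll":0},{"travel":[0.42,0,0],"roll":0},{"travel":[0.42,0,0],"roll":0}]'
python3 - <<'E'
from h import *
snap('scene','sc6');im=cv2.imread('pics/sc6.png');cv2.imwrite('pics/s6.png',cv2.resize(im[130:280,270:450],None,fx=3,fy=3))
E
```

```text
time: 12.15
tool_pos: [531.3, -156.1, 145.1]
eef_rot: [-2.048, 1.569, 2.52]
contact_force: [0.2, -0.7, -2.3]
opening: 41.4
time: 13.25
tool_pos: [532.6, -156.8, 20.9]
eef_rot: [1.338, 1.569, -0.377]
contact_force: [0.4, -0.3, -0.6]
opening: 41.5
```

View pics/s6.png

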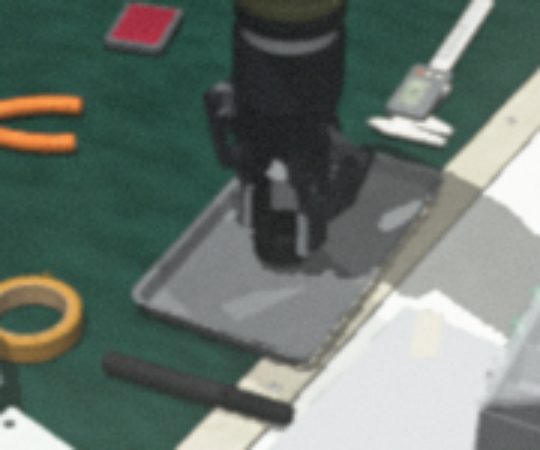

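The gripper is over the tray with the ring about 10 mm up. I'll lower it gently and watch the force.

```bash

python3 -m creep '[{"travel":[0.01,0,0],"roll":0},{"travel":[0.018,0,0],"roll":0},{"travel":[0.024,0,0],"roll":0},{"travel":[0.028,0,0],"roll":0},{"travel":[0.03,0,0],"roll":0},{"travel":[0.03,0,0],"roll":0},{"travel":[0.03,0,0],"roll":0}]'
```

```text
time: 14.0
tool_pos: [532.0, -156.6, 11.4]
eef_rot: [-1.623, 1.571, 2.946]
contact_force: [-2.9, 0.8, 3.1]
opening: 41.4
```

```bash

python3 -m creep '[{"travel":[0.002,0,0],"roll":0},{"travel":[0.004,0,0],"roll":0},{"travel":[0.004,0,0],"roll":0},{"travel":[0.004,0,0],"roll":0}]'
```

```text
time: 14.4
tool_pos: [532.1, -156.6, 11.3]
eef_rot: [-1.693, 1.57, 2.876]
contact_force: [-6.6, 3.0, 11.4]
opening: 41.6
```

The upward force shows contact with the tray floor. I'll open, rise straight up and check.

```bash

python3 -m creep '[{"travel":[0,0,0],"roll":0},{"travel":[0,0,0],"roll":0},{"travel":[0,0,0],"roll":0},{"travel":[0,0,0],"roll":0},{"travel":[0,0,0],"roll":0},{"travel":[-0.03,0,0],"roll":0},{"travel":[-0.08,0,0],"roll":0},{"travel":[-0.16,0,0],"roll":0},{"travel":[-0.3,0,0],"roll":0},{"travel":[-0.45,0,0],"roll":0},{"travel":[-0.6,0,0],"roll":0},{"travel":[-0.7,0,0],"roll":0},{"travel":[-0.7,0,0.3],"roll":0},{"travel":[-0.7,0,0.45],"roll":0},{"travel":[-0.7,0,0.5],"roll":0},{"travel":[-0.7,0,0.5],"roll":0}]' 0.35
python3 - <<'E'
from h import *
snap('scene','sc7');snap('top','top7')
a=cv2.imread('pics/sc7.png')[150:380,180:440];b=cv2.imread('pics/top7.png')[190:320,180:480]
cv2.imwrite('pics/s7.png',np.hstack([cv2.resize(a,(390,345)),cv2.resize(b,(410,345))]))
# ring by darkness in tray
m=np.zeros((480,640),np.uint8);t=cv2.imread('pics/top7.png');m[222:270,350:440]=(t.max(2)<60)[222:270,350:440]
for c in cv2.findContours(m,0,1)[0]:
  if cv2.contourArea(c)>40: print(cv2.boundingRect(c),onz('top7',*cv2.minEnclosingCircle(c)[0],22))
E
```

```text
time: 16.0
tool_pos: [509.6, -310.1, 221.9]
eef_rot: [0.611, 1.567, -1.109]
contact_force: [0.4, 0.6, 0.0]
opening: 57.6
```

View pics/s7.png

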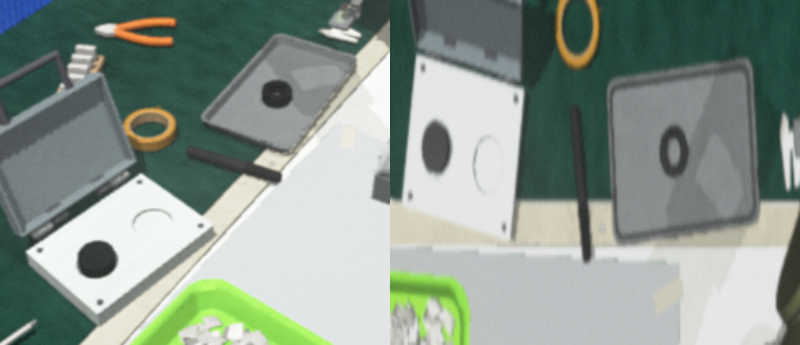

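The ring lies flat in the tray, the plug is in its seat, the lid is open and the gripper is clear of everything. I'm handing it in.

```bash
python3 -c "
from cell import arm
print(arm.job_done(), arm.state()['time'])"
```

```text
the job is handed in; nothing more can be done
the job is handed in; nothing more can be done
```

The job is done and handed in, with the last move ending at 16 s of the 58 s allowed. I pinched the lid handle with just the fingertips, because the green bin's rim blocked a deeper grip. I swung the lid to about 1.87 rad and let it go. Then I lifted the ring from the right-hand seat, lowered it into the tray until the floor pushed back (about 11 N) and released it.

- **Last views (scene and top):** the lid stays open, the plug is in its seat, and the ring lies flat near the middle of the tray with the gripper clear. The largest force seen in any reading was about 13 N.
- **Checks that disagreed or failed:**
  - An automatic fit of the tray came out too large because it took in the dark pen, so I used the tray corners read from the image.
  - The finger opening read about 2 mm too small on both the bar and the ring.
  - The final colour-mask check found no ring in the tray, so I judged the placing from the pictures alone.

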